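# Open the spring-locked cover of the dish keeper

### The job

Open the wide metal keeper so that the culture dish inside can be reached: pull up the black spring knob on its cover to free it, slide the cover fully open, and let go so that the spring plunger drops into its second hole and locks the cover open. Leave the narrow keeper shut.

Things in the scene. Friction and masses are not known exactly. Their poses are not given: they have to be found in the camera images.
- wide_knob (a point): Centre of the upright black round knob (26 mm across, 27 high) on the dark steel sliding cover of the WIDE keeper, an aluminium box 245 x 124 mm, 47 high, fixed to the worktop. 77 mm above the worktop when down; under it a 16 mm barrel on a 30 x 34 mm plate, top at 46 mm. x points level along the opening slide (towards the bare deck), z up. The knob rides with the cover.
- wide_keeper_cover (a joint): How far the wide keeper's cover is open, m: 0 shut, 0.090 at its end stop. Slides with 1.5 N of friction and stays where it is left. With the plunger down in its first hole it moves only some 2 mm.
- wide_keeper_plunger (a joint): How far the wide keeper's knob is pulled straight up, m: 0 down (pin in a hole), 0.015 fully up. The pin clears the deck at 0.009: keep it at 0.011 to 0.014 while sliding. The spring pulls it down with 4 N at 0, 8 N at the top. The second hole is a slot: it takes the pin where the cover is open by more than 0.077.
- narrow_knob (a point): Centre of the same sort of knob on the NARROW keeper (245 x 74 mm, otherwise alike), which is to stay shut. The two keepers stand side by side, either one on the left.

How it is judged:
By the outcome, as a careful person would: the job done as asked, in the order asked, and still so for the second after the job is handed in, with the robot touching nothing.
It also fails if it takes over 34 s, if anything falls off the work surface, if the arm or the gripper's body presses on something with over 40 N, if the wrist force passes 120 N, or if a joint passes its speed limit or range.

### The arm

A 6-joint arm with a two-finger parallel gripper is mounted at the origin on a cart in front of the work surface, level with it; the furniture and walls round the work are solid. World frame = base frame: x ahead of the robot, y to its left, z up, the work surface at z = 0. Lengths are in mm, angles in degrees, forces in N, time in s.
With the tool pointing down it reaches from about 300 to 850 mm from the base axis. Payload 4.2 kg.
Tool frame: the origin (TCP) lies midway between the tips of the shut fingers; the grasp point (between the pads) lies 19 mm behind it (env.grasp_offset is the distance from the TCP to the grasp point, in mm); z points along the fingers, y is the line along which they close (so a half turn about z gives the same grasp; the last joint's range is limited). The gripper opens to 91 mm and grips with 3 to 60 N. Pads are 32 mm wide; open, the fingers measure 118 mm over their backs; the gripper's body (76 mm by 178 mm) begins 60 mm behind the grasp point.
Start: joints at [-66.979, 18.312, 89.639, -0, 72.044, -1.146], TCP at [235.413, -524.621, 181.576] pointing down, gripper open.
Joint ranges: [-177.97, 177.97], [-48.28, 115.42], [12.27, 149.76], [-77.06, 257.06], [2.81, 150.46], [-146.56, 146.56]. Speed limits (degrees/s): [147.25, 147.25, 180, 180, 180, 180].

### API

Orientations are given as [roll, pitch, yaw] about the fixed x, y, z axes, in that order (R = Rz(yaw) Ry(pitch) Rx(roll)).
In Python, from workcell import env, optics gives the robot as it stands. The module is installed in compiled form; this text tells all that it offers.
- The arm moves only by the tool send_rows, never from a script. Its argument "targets" is a list that holds one entry, the list of rows, each a list of 7 numbers: the turn, a rotation vector about the world's x, y, z scaled (see below), then the shift along the world's x, y, z scaled (see below), then the closure, from -1 (fully open) to 1 (shut). In form: [[[rx, ry, rz, x, y, z, gripper], ...]]. A call has 1 to 12 rows; each row shifts and turns the commanded pose from where the row before left it; what a row does not reach is not made up. The controller multiplies each number of a shift by 0.2 m and each number of a turn by pi/2 rad. A row lasts 1/10 s, in which the tool goes at most 50 mm and 8.59 degrees, less where a joint would pass 70% of its speed; a pose out of reach is approached as far as the arm can. A call with a number of a shift or a turn outside -1 to 1 is refused whole. A call with a gripper value outside its range is refused whole. The fingers move at their own pace and stop on an object; "grip_force" is the grip in N (left out, the last holds). Time passes only in rows, so rows that do not move let the fingers close. It gives the time, the measured TCP pose, the force, the opening and the grip force at its end, in the units of the state.
- env.state(): the state, without advancing time (a new reading comes with each control period).
- optics.grab_frame(name): name is "side" or "top" or "wrist"; returns (picture, depth): 384x512x3 uint8, red, green, blue; 384x512 float32, mm along the optical axis (not along the pixel's ray), 0 where there is no reading.
- optics.camera_info(name): a dict with "camera_matrix" (3x3 intrinsics, pixels), "R" (3x3) and "t" (3): a world point X has camera coordinates R X + t; the wrist camera has in their place "mount" (4x4, takes a point from camera to tool coordinates, whose origin is the TCP and whose axes are the flange's). Camera axes: x right, y down, z forward; pixel columns grow to the right and rows downward; lengths in mm; the calibration is good to about 2 mm. A picture is of the moment at which its call begins: read the wrist's pose just before it. camera_info takes no time and is no camera call.
- env.job_done(): hands the job in; it is judged then, once.
Trained networks look in the newest picture that a camera, given by its name, has taken for a name from the list of things; names that differ only in an ending like _2 or _b are one class to them, and where a whole thing is asked for, a point or a joint stands for the part that bears it (a point fixed in the world has none). Each returns a list of dicts, best first, with "conf" (0 to 1); they miss things now and then, are a little off and sometimes report something else, mostly with a low value. They report only what shows in the picture. A call takes as long as a camera call.
- optics.silhouettes(camera, name): "mask" (384x512 bool, what is visible of it) and "at" ([column, row] in pixels, amid what is visible of it).
- optics.place_of(camera, name): "at" ([column, row] in pixels: a listed point, or the origin of a listed thing).
The state is a dict: "time_s": time; "qpos": joint angles; "qvel": joint speeds; "effort": joint torques, N m; "ee_pos": TCP position; "ee_rot": TCP orientation; "force": force on the tool from outside, world axes, zero at the start; "torque": the same for the moment, N m; "gripper_width": finger opening in mm; "gripper_force": force on a finger pad.
Only numpy, scipy, OpenCV 4.12 (cv2) and the standard library are available. Lean on these libraries where they do the work, as an engineer would, in place of code of your own. Each camera call takes 0.05 s, during which the arm holds its last target. There are 200 camera calls.

## Working session

There is one attempt and no reset: what is moved stays moved. The work goes in short steps, Python scripts to look and compute and a tool call to move; the robot and the scene stay as the last step left them, time stands still between calls to the robot, and variables do not carry over. Pictures are saved under pics/ and viewed, at most 10 in all, crops included, and the job is handed in when it is done.

Besides the shell and the picture viewer there is one more tool, called after ">>>" as name(argument=value, ...), one argument or row to a line, values as JSON. send_rows: Moves the arm, as the interface text tells. Its arguments: {"type":"object","properties":{"targets":{"type":"array"},"grip_force":{"type":"number"}},"required":["targets"]}

```bash
mkdir -p pics
cat > h.py <<'E'
import numpy as np, cv2
from workcell import env, optics
def look(cam,names,save=None):
    p,d=optics.grab_frame(cam); ci=optics.camera_info(cam); K=np.array(ci["camera_matrix"])
    for n in names:
        for r in optics.place_of(cam,n)[:3]:
            u,v=r["at"]; z=np.median(d[int(v)-1:int(v)+2,int(u)-1:int(u)+2])
            print(cam,n,round(r["conf"],2),np.round(r["at"],1),"depth",z, end=" ")
            if "R" in ci:
                R=np.array(ci["R"]);t=np.array(ci["t"])
                c=-R.T@t; ray=R.T@np.linalg.inv(K)@[u,v,1]
                print("surf",np.round(c+ray*z,1),"atz77",np.round(c+ray*(77-c[2])/ray[2],1))
            else: print()
    if save: cv2.imwrite(save,p[:,:,::-1])
    return p,d,ci
E
python3 - <<'E'
from h import *
for c in("top","side"): look(c,["wide_knob","narrow_knob"],f"pics/{c}.png")
print(env.state(),env.grasp_offset)
a=np.hstack([cv2.imread("pics/top.png"),cv2.imread("pics/side.png")]);cv2.imwrite("pics/both.png",cv2.resize(a,(800,300)))
E
```

```text
top wide_knob 0.47 [185.  180.7] depth 900.6102 surf [453.3 159.7  88.8] atz77 [454. 162.  77.]
top narrow_knob 0.49 [338.1 163.6] depth 891.241 surf [ 480.9 -164.6   89.7] atz77 [ 482.1 -166.7   77. ]
side wide_knob 0.73 [240.8 238.8] depth 853.41736 surf [450.7 177.5  84.9] atz77 [452.2 167.6  77. ]
side narrow_knob 0.7 [248.1 152.3] depth 1131.2299 surf [ 479.5 -154.4   86.4] atz77 [ 481.8 -172.1   77. ]
{'time_s': 0.3, 'qpos': array([-6.69794156e+01,  1.83278682e+01,  8.96594550e+01,  1.73318308e-03,
        7.20441737e+01, -1.14682063e+00]), 'qvel': array([ 0.0316427 , -0.09652081, -0.09683887,  0.10743396,  0.10135423,
        0.05591319]), 'effort': array([ 3.08556525e-05, -4.11940920e+01, -2.31822771e+01,  7.26522622e-02,
        4.17562178e-02, -9.56693702e-05]), 'ee_pos': array([ 235.34842754, -524.45859595,  181.27692179]), 'ee_rot': array([-1.79968542e+02, -2.27853710e-03,  2.41668696e+01]), 'force': array([ 0.41160264, -0.56422774,  0.0138087 ]), 'torque': array([-0.03656517, -0.01820818,  0.02553166]), 'gripper_force': 0.0, 'gripper_width': 91.50143671070765} 18.8
```

View pics/top.png

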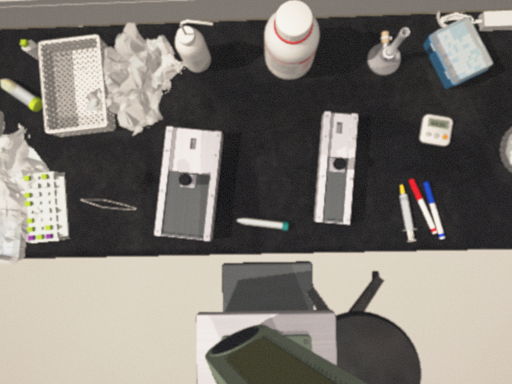

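View pics/side.png

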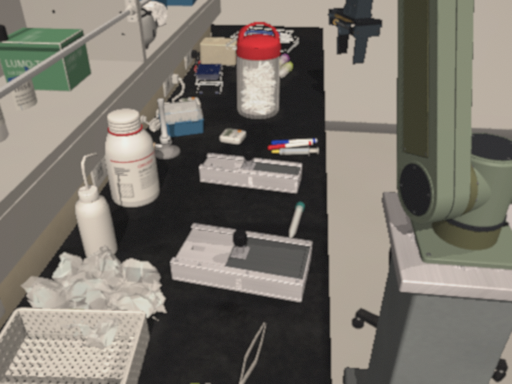

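The top view shows the wide keeper on the left, with its knob at (185,180), and the narrow one at (340,163). The dark cover is on the robot side and the bare deck with its slot is at about (192,143), so the cover opens away from the robot. Next I'll measure the axis.

Run:
```python
from h import *
p,d,ci=look("top",["wide_knob"])
K=np.array(ci["camera_matrix"]);R=np.array(ci["R"]);t=np.array(ci["t"]);c=-R.T@t
def cloud(d,K):
    v,u=np.mgrid[:384,:512]; P=np.stack([(u-K[0,2])/K[0,0]*d,(v-K[1,2])/K[1,1]*d,d],-1); return (P-t)@R
W=cloud(d,K)
sel=(W[...,2]>30)&(W[...,2]<60)&(abs(W[...,0]-450)<170)&(abs(W[...,1]-162)<90)&(d>0)
rc=cv2.minAreaRect(W[sel][:,:2].astype(np.float32)); print(rc, cv2.boxPoints(rc).round(1))
k=(W[...,2]>75)&(W[...,2]<100)&(abs(W[...,0]-450)<50)&(abs(W[...,1]-162)<50)
print("knob top",k.sum(),W[k].mean(0),W[k].min(0),W[k].max(0))
for n in("wide_knob","wide_keeper_cover"):
    for r in optics.silhouettes("top",n)[:2]:
        m=r["mask"]&(d>0);print(n,r["conf"],m.sum(),np.median(W[m],0), cv2.minAreaRect(W[m][:,:2].astype(np.float32)))
cv2.imwrite("pics/crop.png",cv2.resize(p[110:260,130:250,::-1],None,fx=4,fy=4,interpolation=cv2.INTER_CUBIC))
```

```text
top wide_knob 0.62 [186.4 181.9] depth 899.01636 surf [450.5 156.5  90.2] atz77 [451.3 159.1  77. ]
((472.067138671875, 183.06344604492188), (171.73284912109375, 281.8427429199219), 82.81410217285156) [[321.5 115.5]
 [601.1  80.2]
 [622.6 250.6]
 [343.  285.9]]
knob top 128 [456.03789393 159.84116219  87.82863069] [444.20331342 147.68827885  75.58394818] [468.25660479 173.94030414  93.46724413]
wide_keeper_cover 0.7 2869 [403.09412749 165.97991923  41.76331347] ((402.357177734375, 168.35543823242188), (100.68598937988281, 153.0817108154297), 80.8443374633789)
```

View pics/crop.png

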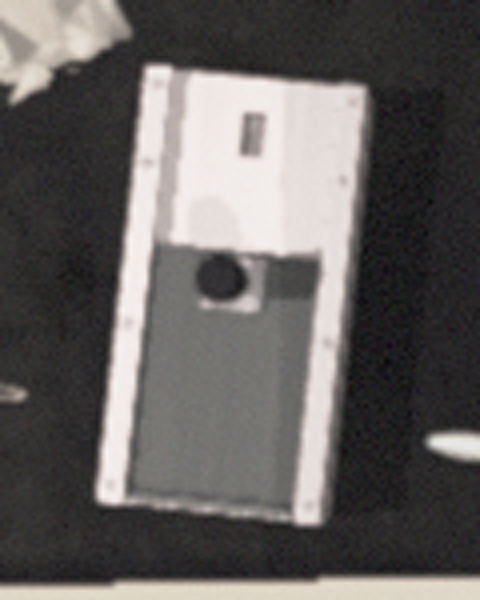

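>>> send_rows(
  targets=[
    [[0,0,-0.021,0.068,0.214,0,-1],[0,0,-0.021,0.068,0.214,0,-1],[0,0,-0.021,0.068,0.214,0,-1],[0,0,-0.021,0.068,0.214,0,-1],[0,0,-0.021,0.068,0.214,0,-1],[0,0,-0.021,0.068,0.214,0,-1],[0,0,-0.021,0.068,0.214,0,-1],[0,0,-0.021,0.068,0.214,0,-1],[0,0,-0.021,0.068,0.214,0,-1],[0,0,-0.021,0.068,0.214,0,-1],[0,0,-0.021,0.068,0.214,0,-1],[0,0,-0.021,0.068,0.214,0,-1]],
  ],
)

```text
time_s: 1.7
ee_pos: [398.9, -9.2, 181.9]
ee_rot: [180.0, -0.1, 1.4]
force: [0.8, -0.3, -0.2]
gripper_width: 91.4
gripper_force: 0.0
```

>>> send_rows(
  targets=[
    [[0,0,-0.021,0.068,0.214,0,-1],[0,0,-0.021,0.068,0.214,0,-1],[0,0,-0.021,0.068,0.214,0,-1],[0,0,-0.021,0.068,0.214,0,-1],[0,0,0,0,0,0,-1],[0,0,0,0,0,0,-1]],
  ],
)

```text
time_s: 2.3
ee_pos: [452.8, 160.7, 181.3]
ee_rot: [179.9, 0.0, -5.9]
force: [-0.3, -0.6, 0.1]
gripper_width: 91.2
gripper_force: 0.0
```

Run:
```python
from h import *
from scipy.spatial.transform import Rotation as Ro
ci=optics.camera_info("top");K=np.array(ci["camera_matrix"]);R=np.array(ci["R"]);t=np.array(ci["t"]);c=-R.T@t
def at(u,v,z):
    r=R.T@np.linalg.inv(K)@[u,v,1]; return (c+r*(z-c[2])/r[2]).round(1)
for a,b in [((145,65),(95,500)),((370,88),(328,522))]:
    A=at(130+a[0]/4,110+a[1]/4,47);B=at(130+b[0]/4,110+b[1]/4,47);D=A-B
    print(A,B,np.hypot(*D[:2]),np.degrees(np.arctan2(D[1],D[0])))
s=env.state(); print(s["time_s"],s["ee_pos"],s["ee_rot"],s["qpos"])
p,d,ci=look("wrist",[]); K=np.array(ci["camera_matrix"]);M=np.array(ci["mount"])
Rt=Ro.from_euler("xyz",s["ee_rot"],degrees=True).as_matrix()
R2=Rt@M[:3,:3]; c2=Rt@M[:3,3]+s["ee_pos"]; print("cam",c2)
for r in optics.place_of("wrist","wide_knob")[:2]:
    u,v=r["at"]; ray=R2@np.linalg.inv(K)@[u,v,1]; print(r, c2+ray*(77-c2[2])/ray[2])
v,u=np.mgrid[:384,:512]; W=np.stack([(u-K[0,2])/K[0,0]*d,(v-K[1,2])/K[1,1]*d,d],-1)@R2.T+c2
k=(W[...,2]>84)&(W[...,2]<97)&(np.hypot(W[...,0]-454,W[...,1]-162)<40)&(d>0)
print(k.sum(),W[k].mean(0) if k.any() else 0,W[k].min(0),W[k].max(0))
cv2.imwrite("pics/w1.png",p[:,:,::-1])
```

```text
[579.2 208.3  47. ] [337.2 239.4  47. ] 243.99018422879234 -7.323079359810733
[562.5  82.2  47. ] [322.4 110.2  47. ] 241.7271395602902 -6.651678364344601
2.3 [452.77859641 160.70809473 181.25806671] [ 1.79948973e+02  4.48965227e-02 -5.93557162e+00] [ 1.81917567e+01  9.82308948e+00  1.01348534e+02 -3.02467372e-02
  6.88902120e+01  1.14138217e+02]
cam [522.28260436 153.90930884 384.57287947]
{'at': [258.2, 181.7], 'conf': 0.73} [457.17481374 161.36751843  77.        ]
593 [457.74590899 163.79482213  89.44745651] [444.80681584 151.22207616  84.03462042] [469.95714693 176.50028968  92.27332158]
```

View pics/w1.png

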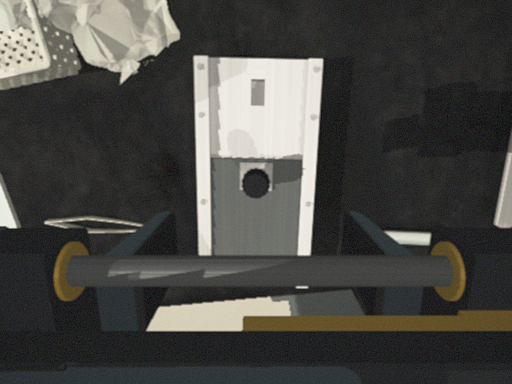

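The wrist picture shows the wide keeper's knob at (257,183), between the fingers and about 4 mm further ahead. The keeper's axis is at yaw -7. I'll descend now.

>>> send_rows(
  targets=[
    [[0,0,-0.011,0.02,0.009,-0.15,-1],[0,0,0,0,0,-0.15,-1],[0,0,0,0,0,-0.15,-1],[0,0,0,0,0,-0.1,-1],[0,0,0,0,0,-0.065,-1],[0,0,0,0,0,0,-1],[0,0,0,0,0,0,-1]],
  ],
  grip_force=30,
)

```text
time_s: 3.1
ee_pos: [457.2, 161.0, 59.1]
ee_rot: [-180.0, -0.0, -7.2]
force: [-0.6, -0.2, 0.8]
gripper_width: 91.3
gripper_force: 0.0
```

>>> send_rows(
  targets=[
    [[0,0,0,0,0,0,0.3],[0,0,0,0,0,0,0.6],[0,0,0,0,0,0,1],[0,0,0,0,0,0,1],[0,0,0,0,0,0,1],[0,0,0,0,0,0,1],[0,0,0,0,0,0,1],[0,0,0,0,0,0,1]],
  ],
)

```text
time_s: 3.9
ee_pos: [457.0, 162.0, 58.5]
ee_rot: [180.0, 0.0, -7.1]
force: [-0.3, -0.6, -0.5]
gripper_width: 29.8
gripper_force: 0.0
```

>>> send_rows(
  targets=[
    [[0,0,0,0,0,0,1],[0,0,0,0,0,0,1],[0,0,0,0,0,0,1],[0,0,0,0,0,0,1]],
  ],
)

```text
time_s: 4.3
ee_pos: [457.0, 162.0, 58.6]
ee_rot: [180.0, -0.0, -7.1]
force: [0.1, -0.0, -0.6]
gripper_width: 0.5
gripper_force: 0.0
```

>>> send_rows(
  targets=[
    [[0,0,0,0,0,0.02,1],[0,0,0,0,0,0.02,1],[0,0,0,0,0,0.015,1],[0,0,0,0,0,0.01,1],[0,0,0,0,0,0,1],[0,0,0,0,0,0,1],[0,0,0,0,0,0,1]],
  ],
)

```text
time_s: 5.0
ee_pos: [456.9, 161.9, 71.5]
ee_rot: [180.0, 0.0, -7.1]
force: [-0.1, 0.3, 0.7]
gripper_width: 0.5
gripper_force: 0.0
```

The fingers shut on nothing, so I'll look again.

Run:
```python
from h import *
s=env.state()
p,d,ci=look("side",["wide_knob"])
q,_,_=look("wrist",["wide_knob"])
a=cv2.resize(p[180:310,150:340,::-1],(400,274),interpolation=cv2.INTER_CUBIC)
b=cv2.resize(q[:,:,::-1],(365,274))
cv2.imwrite("pics/m.png",np.hstack([a,b]))
```

```text
side wide_knob 0.54 [240.5 236.9] depth 853.61926 surf [451.5 175.6  87.7] atz77 [453.5 162.1  77. ]
wrist wide_knob 0.97 [258.  226.4] depth 159.92215
```

View pics/m.png

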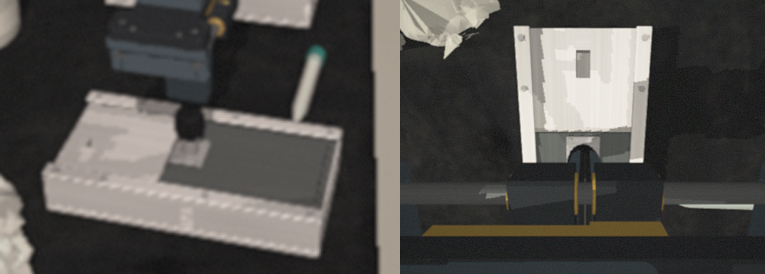

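Run:
```python
from h import *
from scipy.spatial.transform import Rotation as Ro
s=env.state(); print(s["ee_pos"],s["qpos"],s["force"])
for cam in("side","top"):
    p,d,ci=look(cam,["wide_knob"]);K=np.array(ci["camera_matrix"]);R=np.array(ci["R"]);t=np.array(ci["t"])
    for n,X in(("tcp",s["ee_pos"]),("tcp+60",s["ee_pos"]+[0,0,60]),("knobest",[457,162,77])):
        x=K@(R@np.array(X)+t);print(cam,n,x[:2]/x[2],x[2])
    if cam=="side":
        for r in(215,220,225,230,235,240,245): print(r,d[r,230:252:3].round(0))
        cv2.imwrite("pics/s2.png",cv2.resize(p[130:290,170:310,::-1],None,fx=3.7,fy=3.7,interpolation=cv2.INTER_CUBIC))
p,d,ci=look("wrist",[]);K=np.array(ci["camera_matrix"]);M=np.array(ci["mount"])
Rt=Ro.from_euler("xyz",s["ee_rot"],degrees=True).as_matrix();R2=Rt@M[:3,:3];c2=Rt@M[:3,3]+s["ee_pos"]
for c in (250,258,266):
  for r in range(180,300,8):
    X=np.linalg.inv(K)@[c,r,1]*d[r,c];print(c,r,p[r,c],(R2@X+c2).round(0),d[r,c].round(0)) if c==258 else 0
x=K@(R2.T@(s["ee_pos"]-c2));print("tcp in wrist",x[:2]/x[2],x[2],M.round(2))
```

```text
[456.9121941  161.93806365  71.45549399] [ 1.81592011e+01  1.62064032e+01  1.10431076e+02 -5.41251688e-03
  5.33811783e+01  1.15227137e+02] [ 0.11564841  0.15907074 -0.52083945]
side wide_knob 0.79 [238.5 237.9] depth 853.14734 surf [454.9 177.4  86.5] atz77 [456.8 165.5  77. ]
side tcp [238.76281289 239.05712998] 874.3789105218843
side tcp+60 [238.23218393 212.80411531] 841.511359534387
side knobest [238.66398538 236.7312117 ] 871.2988215422257
215 [ 742.  743.  741.  739.  737.  734.  743. 1065.]
220 [ 840.  839.  839.  834.  831.    0.  849. 1047.]
225 [ 848.  844.  844.  843.  840.  840.  853. 1033.]
230 [ 939.  944.  866.  867.  868. 1018. 1018. 1018.]
235 [938. 859. 854. 858. 856. 861. 926. 925.]
240 [929. 863. 855. 858. 854. 859. 920. 919.]
245 [915. 919. 863. 858. 863. 905. 906. 908.]
top wide_knob 0.41 [187.2 180. ] depth 797.399 surf [448.  135.3 191.2] atz77 [455.4 157.3  77. ]
top tcp [185.53358345 179.50788688] 918.2245428727449
top tcp+60 [179.72853282 177.6948334 ] 858.3297235798586
top knobest [184.9998706  179.31035785] 912.6961001522508
258 180 [226 222 215] [477. 161.  36.] 244.0
258 188 [95 97 92] [473. 161.  43.] 238.0
258 196 [178 174 167] [468. 162.  47.] 236.0
258 204 [18 11 14] [469. 161.  72.] 211.0
258 212 [18 25 18] [469. 161.  88.] 195.0
258 220 [36 37 39] [473. 161. 116.] 167.0
258 228 [36 36 30] [473. 161. 127.] 156.0
258 236 [33 31 34] [526. 154. 275.] 0.0
258 244 [40 32 39] [473. 161. 146.] 138.0
258 252 [55 55 52] [473. 161. 155.] 129.0
258 260 [61 62 58] [490. 158. 198.] 84.0
258 268 [67 66 66] [489. 159. 200.] 81.0
258 276 [69 72 71] [486. 159. 200.] 83.0
258 284 [68 68 66] [484. 159. 199.] 84.0
258 292 [56 60 58] [458. 163. 160.] 128.0
tcp in wrist [259.60203394 221.58624687] 214.29196872973915 [[  -0.     -0.97   -0.25   69.67]
 [   1.     -0.     -0.     -0.24]
 [   0.     -0.25    0.97 -203.37]
 [   0.      0.      0.      1.  ]]
```

View pics/s2.png

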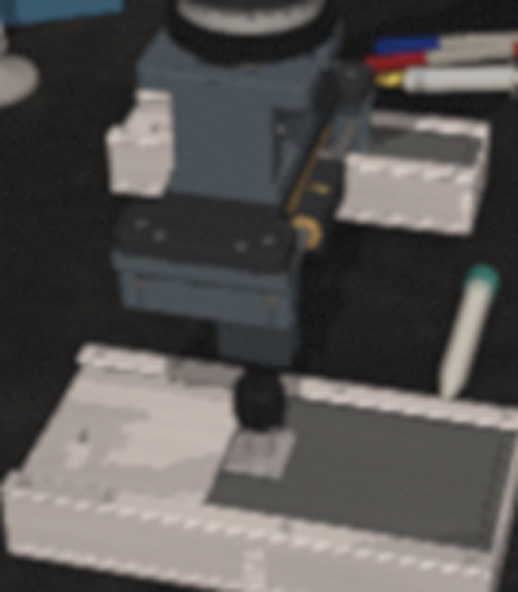

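Run:
```python
from h import *
p,d,ci=look("side",[]);K=np.array(ci["camera_matrix"]);R=np.array(ci["R"]);t=np.array(ci["t"])
v,u=np.mgrid[:384,:512]; W=(np.stack([(u-K[0,2])/K[0,0]*d,(v-K[1,2])/K[1,1]*d,d],-1)-t)@R
for c in(233,239,245):
    print(c)
    for r in range(206,252,2): print(r,p[r,c],W[r,c].round(0))
```

```text
233
206 [69 75 80] [451. 251. 207.]
208 [62 68 72] [452. 247. 201.]
210 [74 81 86] [452. 246. 197.]
212 [74 81 85] [452. 245. 192.]
214 [74 81 86] [452. 246. 189.]
216 [67 74 78] [452. 246. 185.]
218 [49 54 59] [465. 174. 128.]
220 [50 55 59] [465. 171. 121.]
222 [50 54 58] [465. 171. 117.]
224 [49 54 58] [465. 171. 112.]
226 [41 44 47] [465. 172. 109.]
228 [47 46 43] [489.  34.  -2.]
230 [119 112 108] [478. 102.  45.]
232 [98 93 89] [477. 108.  45.]
234 [66 63 61] [466. 168.  87.]
236 [73 69 66] [466. 171.  85.]
238 [76 72 70] [466. 173.  82.]
240 [82 77 75] [466. 172.  76.]
242 [118 111 108] [466. 172.  72.]
244 [154 145 139] [466. 172.  67.]
246 [137 130 125] [471. 148.  42.]
248 [121 115 112] [469. 156.  44.]
250 [125 119 116] [468. 166.  47.]
239
206 [73 80 84] [441. 254. 210.]
208 [62 68 72] [442. 247. 202.]
210 [73 79 84] [442. 247. 197.]
212 [72 79 84] [442. 247. 194.]
214 [74 81 86] [443. 245. 188.]
216 [72 79 84] [442. 247. 186.]
218 [55 60 64] [453. 178. 132.]
220 [50 54 59] [454. 174. 125.]
222 [49 54 58] [454. 173. 120.]
224 [49 54 57] [454. 174. 115.]
226 [47 51 55] [45
[... 449 characters left out ...]
5 80] [432. 253. 206.]
210 [75 79 80] [433. 247. 199.]
212 [75 77 80] [433. 245. 194.]
214 [75 81 85] [433. 246. 190.]
216 [74 81 86] [433. 248. 188.]
218 [66 71 75] [433. 247. 183.]
220 [50 55 59] [443. 176. 127.]
222 [49 54 57] [443. 177. 123.]
224 [50 54 59] [443. 175. 118.]
226 [50 56 59] [443. 175. 113.]
228 [39 43 46] [443. 174. 108.]
230 [34 33 32] [462.  38.  -2.]
232 [63 60 58] [445. 162.  89.]
234 [40 37 38] [444. 167.  88.]
236 [27 25 27] [444. 168.  84.]
238 [29 27 28] [444. 173.  84.]
240 [29 27 27] [444. 171.  77.]
242 [30 29 29] [444. 172.  74.]
244 [40 39 39] [444. 170.  67.]
246 [91 87 86] [448. 145.  42.]
248 [141 134 131] [446. 156.  46.]
250 [145 138 135] [445. 162.  46.]
```

The side view's depth shows the finger tips at about z 106 while the TCP reads 71. The whole gripper sits about 35 mm higher than reported, so it closed above the knob. I'll open, go lower and check the tip height by camera.

>>> send_rows(
  targets=[
    [[0,0,0,0,0,0,-1],[0,0,0,0,0,0,-1],[0,0,0,0,0,0,-1],[0,0,0,0,0,0,-1],[0,0,0,0,0,0,-1],[0,0,0,0,0,0,-1],[0,0,0,0,0,0,-1],[0,0,0,0,0,0,-1]],
  ],
)

```text
time_s: 6.3
ee_pos: [457.0, 162.0, 71.6]
ee_rot: [180.0, -0.0, -7.1]
force: [0.2, 0.1, 0.6]
gripper_width: 61.5
gripper_force: 0.0
```

>>> send_rows(
  targets=[
    [[0,0,0,0,0,-0.04,-1],[0,0,0,0,0,-0.04,-1],[0,0,0,0,0,-0.04,-1],[0,0,0,0,0,-0.03,-1],[0,0,0,0,0,-0.03,-1],[0,0,0,0,0,0,-1],[0,0,0,0,0,0,-1]],
  ],
)

```text
time_s: 7.0
ee_pos: [457.0, 162.0, 35.4]
ee_rot: [180.0, 0.0, -7.1]
force: [-0.1, 0.6, -0.3]
gripper_width: 91.2
gripper_force: 0.0
```

```bash
cat > side.py <<'E'
from h import *
s=env.state();print(s["time_s"],s["ee_pos"],s["force"],s["gripper_width"])
p,d,ci=look("side",["wide_knob"]);K=np.array(ci["camera_matrix"]);R=np.array(ci["R"]);t=np.array(ci["t"])
v,u=np.mgrid[:384,:512]; W=(np.stack([(u-K[0,2])/K[0,0]*d,(v-K[1,2])/K[1,1]*d,d],-1)-t)@R
ex,ey,_=s["ee_pos"]
f=(abs(W[...,0]-ex)<10)&(W[...,1]>ey+25)&(W[...,1]<ey+66)&(W[...,2]>52)&(W[...,2]<125)&(d>0)
print("finger tip z pct",f.sum(),np.percentile(W[f][:,2],[1,3,10]) if f.any() else None, np.median(W[f],0) if f.any() else None)
cv2.imwrite("pics/sl.png",cv2.resize(p[130:290,170:310,::-1],None,fx=3.7,fy=3.7,interpolation=cv2.INTER_CUBIC))
E
python3 side.py
```

```text
7.0 [457.04336699 161.99550458  35.44619396] [-0.09019127  0.59561705 -0.34156566] 91.20569166703099
side wide_knob 0.55 [241.3 237.2] depth 796.4397 surf [443.3 220.3 122.8] atz77 [451.9 162.8  77. ]
finger tip z pct 257 [69.29266097 70.68483167 75.96507514] [457.22955643 220.33566512  99.18692245]
```

View pics/sl.png

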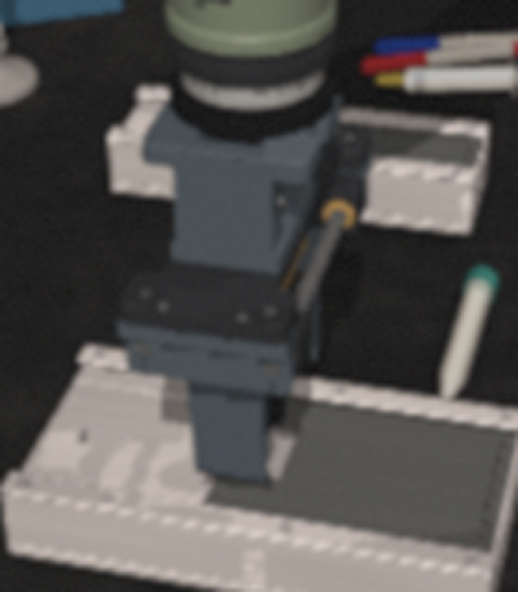

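The finger now straddles the knob, with its tip at about z 69 (image about (235,470)), which confirms the 34 mm offset. I'll go down 10 mm more and close.

>>> send_rows(
  targets=[
    [[0,0,0,0,0,-0.03,-1],[0,0,0,0,0,-0.02,-1],[0,0,0,0,0,0,1],[0,0,0,0,0,0,1],[0,0,0,0,0,0,1],[0,0,0,0,0,0,1],[0,0,0,0,0,0,1],[0,0,0,0,0,0,1],[0,0,0,0,0,0,1],[0,0,0,0,0,0,1],[0,0,0,0,0,0,1],[0,0,0,0,0,0,1]],
  ],
  grip_force=30,
)

```text
time_s: 8.3
ee_pos: [457.7, 163.8, 25.7]
ee_rot: [-179.8, -0.1, -7.1]
force: [0.9, 6.5, -1.9]
gripper_width: 25.1
gripper_force: 30.0
```

>>> send_rows(
  targets=[
    [[0,0,0,0,0,0,1],[0,0,0,0,0,0,1],[0,0,0,0,0,0,1]],
  ],
)

```text
time_s: 8.6
ee_pos: [457.6, 163.8, 25.7]
ee_rot: [-179.8, -0.1, -7.1]
force: [0.9, 6.1, -1.5]
gripper_width: 24.8
gripper_force: 30.0
```

>>> send_rows(
  targets=[
    [[0,0,0,0.002,0.008,0.02,1],[0,0,0,0,0,0.02,1],[0,0,0,0,0,0.02,1],[0,0,0,0,0,0.005,1],[0,0,0,0,0,0,1],[0,0,0,0,0,0,1]],
  ],
)

```text
time_s: 9.2
ee_pos: [457.3, 163.8, 38.4]
ee_rot: [-180.0, 0.0, -7.1]
force: [1.1, 4.6, -7.9]
gripper_width: 25.0
gripper_force: 30.0
```

>>> send_rows(
  targets=[
    [[0,0,0,0.025,-0.003,0,1],[0,0,0,0.04,-0.005,0,1],[0,0,0,0.04,-0.005,0,1],[0,0,0,0.04,-0.005,0,1],[0,0,0,0,0,0,1]],
  ],
)

```text
time_s: 9.7
ee_pos: [486.8, 160.0, 38.1]
ee_rot: [180.0, 0.0, -7.1]
force: [2.1, 3.1, -7.7]
gripper_width: 24.7
gripper_force: 30.0
```

>>> send_rows(
  targets=[
    [[0,0,0,0.04,-0.005,0,1],[0,0,0,0.05,-0.006,0,1],[0,0,0,0.05,-0.006,0,1],[0,0,0,0.05,-0.006,0,1],[0,0,0,0.04,-0.005,0,1],[0,0,0,0.03,-0.004,0,1],[0,0,0,0.03,-0.004,0,1],[0,0,0,0,0,0,1],[0,0,0,0,0,0,1]],
  ],
)

```text
time_s: 10.6
ee_pos: [545.7, 152.6, 38.9]
ee_rot: [-180.0, -0.1, -7.1]
force: [1.6, 3.5, -7.7]
gripper_width: 25.0
gripper_force: 30.0
```

>>> send_rows(
  targets=[
    [[0,0,0,0,0,-0.02,1],[0,0,0,0,0,-0.02,1],[0,0,0,0,0,-0.02,1],[0,0,0,0,0,0,1],[0,0,0,0,0,0,1]],
  ],
)

```text
time_s: 11.1
ee_pos: [544.4, 152.8, 26.7]
ee_rot: [180.0, -0.0, -7.1]
force: [1.6, 2.6, -4.7]
gripper_width: 24.8
gripper_force: 30.0
```

>>> send_rows(
  targets=[
    [[0,0,0,0,0,0,0.2],[0,0,0,0,0,0,-1],[0,0,0,0,0,0,-1],[0,0,0,0,0,0,-1],[0,0,0,0,0,0,-1],[0,0,0,0,0,0,-1],[0,0,0,0,0,0,-1],[0,0,0,0,0,0,-1],[0,0,0,0,0,0,-1],[0,0,0,0,0,0,-1],[0,0,0,0,0,0,-1],[0,0,0,0,0,0,-1]],
  ],
)

```text
time_s: 12.3
ee_pos: [544.4, 152.8, 26.6]
ee_rot: [180.0, 0.0, -7.1]
force: [0.3, 0.1, 0.6]
gripper_width: 91.3
gripper_force: 0.0
```

>>> send_rows(
  targets=[
    [[0,0,0,0,0,0.08,-1],[0,0,0,0,0,0.15,-1],[0,0,0,0,0,0.2,-1],[0,0,0,0,0,0.2,-1],[0,0,0,0,0,0.1,-1],[0,0,0,0,0,0,-1],[0,0,0,0,0,0,-1]],
  ],
)

```text
time_s: 13.0
ee_pos: [543.9, 152.7, 172.0]
ee_rot: [180.0, 0.0, -7.1]
force: [-0.4, -0.5, -1.1]
gripper_width: 91.4
gripper_force: 0.0
```

Run:
```python
from h import *
from scipy.spatial.transform import Rotation as Ro
s=env.state();print(s["time_s"],s["ee_pos"],s["force"])
p,d,ci=look("wrist",["wide_knob"]);K=np.array(ci["camera_matrix"]);M=np.array(ci["mount"])
Rt=Ro.from_euler("xyz",s["ee_rot"],degrees=True).as_matrix();R2=Rt@M[:3,:3];c2=Rt@M[:3,3]+s["ee_pos"]
v,u=np.mgrid[:384,:512]; W=np.stack([(u-K[0,2])/K[0,0]*d,(v-K[1,2])/K[1,1]*d,d],-1)@R2.T+c2
k=(W[...,2]>78)&(W[...,2]<112)&(np.hypot(W[...,0]-545,W[...,1]-153)<25)&(d>0)
print(k.sum(),np.median(W[k],0),W[k].min(0),W[k].max(0))
q,_,_=look("side",["wide_knob","narrow_knob"])
cv2.imwrite("pics/end.png",np.hstack([cv2.resize(p[:,:,::-1],(400,300)),cv2.resize(q[130:310,150:390,::-1],(400,300))]))
```

```text
13.0 [543.9341966  152.65144113 172.00704783] [-0.37042812 -0.4504878  -1.1248187 ]
wrist wide_knob 0.8 [259.5 189.5] depth 293.41327 
671 [545.48821    152.66708519  89.71393656] [530.09716684 139.91858097  78.06700313] [556.98364049 166.13936349  92.10506581]
side wide_knob 0.75 [195.2 230.7] depth 871.1395 surf [538.  165.5  86.4] atz77 [541.4 153.5  77. ]
side narrow_knob 0.63 [247.9 151.1] depth 1134.229 surf [ 480.5 -158.6   87.5] atz77 [ 483.1 -178.3   77. ]
```

View pics/end.png

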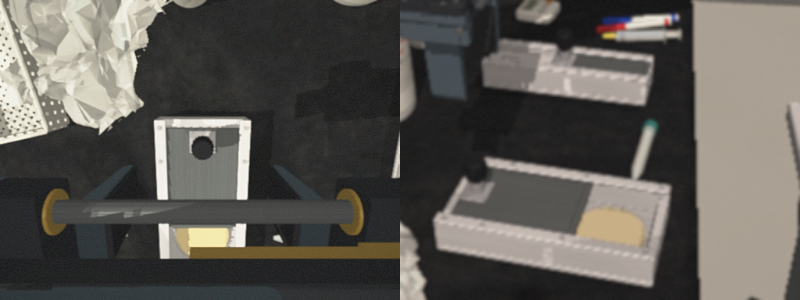

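The picture shows the cover open and the dish exposed at (610,225). The knob is at the far end with its top at about z 90, so it is down and locked. The narrow keeper is still shut and the gripper is clear.

```bash
python3 -c "
from workcell import env
print(env.job_done())"
```

```text
the job is handed in; nothing more can be done
None
```

The wide keeper's cover is open by about 88 mm with the plunger down in its second hole, the narrow keeper is still shut, and I handed the job in at about 13 s; the first grasp closed above the knob and had to be redone lower.

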